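# Stand the record board up and hold the spring clip open over its top edge

### The job

Move the white record board from the filing rack into the single slot of the grey reading stand, pushed fully down, and let go of it. Then squeeze the tails of the spring clip to open it, lift it off its post and bring it over the middle of the board's top edge, so that the jaws gape around the edge, one on each side and clear of the board, ready for a sheet to be slipped in. Finish while still holding the clip squeezed wide open there and not touching the board; leave the tape and the two pots where they are.

Things in the scene. Friction and masses are not known exactly. Their poses are not given: they have to be found in the camera images.
- board: Rigid white record board with a paper-coloured panel on both faces, 8 mm thick (its x), 90 mm wide (its y), 120 mm tall (its z, up), about 0.12 kg. Loose. Origin at its centre, 60 mm below the top edge. Starts upright in the middle groove of the rack, its foot 8 mm above the worktop.
- rack: Fixed low white filing rack with three grooves, 110 (x) x 120 (y) x 30 mm high, origin under its centre; grooves run along its y, 36 mm apart, 11 mm wide, 22 mm deep.
- slot_floor (a point): Centre of the slot's floor in the grey reading stand, a fixed block 64 (x) x 134 (y) x 38 mm high with one slot in its top: 10 mm wide (its x), 96 mm long (its y), 30 mm deep, 3 mm chamfers at the mouth. This point is 8 mm above the worktop; a board fully home has its centre 60 mm above it. z up; either face of the board may be in front.
- clip: Steel spring clip, 0.06 kg, loose: two halves on a pivot with a dark coil. Origin at the pivot; z up along the tails, y along the pivot, x the way the jaws part. Two flat tails, 26 mm wide, reach 36 mm up: parked, a V 42 mm over all at the top; fully open, parallel, 20.5 mm over all. Two jaws, 42 mm wide, reach 36 mm down (39 when parked). Parked jaws down, pivot 69 mm above the worktop.
- post: Clip post: fixed grey block 60 (x) x 80 (y) x 30 mm high, origin under its centre, with an upright steel fin on top, 4 mm thick, 50 mm long (y), 21 mm high, which the parked clip nips, its jaw tips resting on the block.
- clip_mouth (a point): Middle of the clip's mouth, midway between the open jaw tips, 36 mm below the pivot; moves with the clip, same axes.
- jaw_a (a joint): Opening of the clip, angle of one half (the other half mirrors it), rad: -0.058 shut, 0 nipping the 4 mm fin, 0.30 fully open (25 mm between the jaw tips). Sprung shut: about 3 N on each tail's top starts it, 7 N opens it fully; there a stop blocks it and squeezing harder holds it like a solid piece.
- tape: Bystander: upright triple tape roll with green flanges, 60 mm wide, 73 mm high, origin under its centre. Leave alone.
- pot_white: Bystander: white pot with white lid, 54 mm wide, 47 mm high, origin under its centre. Leave alone.
- pot_flat: Bystander: flat pot with red lid, 70 mm wide, 37 mm high, origin under its centre. Leave alone.
Not all that is in view belongs to the job. What is shaped like the board but orange is not meant. Leave any purple look-alike of the clip alone.

How it is judged:
By the outcome, as a careful person would: the job done as asked, in the order asked, and still so for the second after the job is handed in, while the arm keeps its last pose, push and grip.
It also fails if it takes over 61 s, if anything falls off the work surface, if the arm or the gripper's body presses on something with over 40 N, if the wrist force passes 120 N, or if a joint passes its speed limit or range.

### The arm

A 6-joint arm with a two-finger parallel gripper is mounted at the origin on a cart in front of the work surface, level with it; the furniture and walls round the work are solid. World frame = base frame: x ahead of the robot, y to its left, z up, the work surface at z = 0. Lengths are in m, angles in rad, forces in N, time in s.
With the tool pointing down it reaches from about 0.25 to 0.725 m from the base axis. Payload 4 kg.
Tool frame: the origin (TCP) lies on the centre line of the jaws, within the pads' length; the fingertips stand 19 mm ahead of it and the grasp point (between the pads) is the TCP; z points along the fingers, y is the direction in which the jaws open and shut (so a half turn about z gives the same grasp; the last joint's range is limited). The gripper opens to 85 mm and grips with 20 to 120 N. Pads are 22 mm wide; open, the fingers measure 114 mm over their backs; the gripper's body (76 mm by 85 mm) begins 54 mm behind the grasp point. The pads swing forward as they close: fully open they stand 13 mm farther back than shut.
Start: joints at [1.177, 0.241, 0.005, 1.335, 0, 1.571], TCP at [0.192, 0.462, 0.25] pointing down, gripper open.
Joint ranges: [-2.72, 2.72], [-1.05, 1.87], [-1.09, 1.28], [-1.99, 2.15], [-1.42, 1.44], [-3.14, 3.14]. Speed limits (rad/s): [2.79, 2.79, 3.14, 3.14, 3.14, 3.14].

### API

Orientations are given as a unit quaternion [x, y, z, w].
In Python, from workcell import bot gives the robot as it stands. The module is installed in compiled form; this text tells all that it offers.
- The arm moves only by the shell command python3 -m handwheel 'ROWS' [OPENING]. ROWS is JSON, a list of rows, each an object of numbers: "dx", "dy", "dz": the shift along the tool's x, y, z as a fraction of full scale; "ax", "ay", "az": the turn, a rotation vector about the tool's x, y, z as a fraction of full scale. In form: [{"dx": .., "dy": .., "dz": .., "ax": .., "ay": .., "az": ..}, ...]. A call has 1 to 12 rows; each row shifts and turns the commanded pose from where the row before left it, along the tool's axes as they then stand; what a row does not reach is not made up. Full scale, the value 1, is 2.5 cm for a shift and 0.15 rad for a turn. A row lasts 1/10 s, in which the tool goes at most 50 mm and 8.59 degrees, less where a joint would pass 70% of its speed; a pose out of reach is approached as far as the arm can. A call with a number of a shift or a turn outside -1 to 1 is refused whole. A call with a gripper value outside its range is refused whole. OPENING is the gripper's target within -1 to 1 (fully open at 1, half-way at 0, shut at -1), set as the call begins (- or left out, the last holds). The fingers move at their own pace and stop on an object; the grip force is fixed at half the most. Time passes only in rows, so rows that do not move let the fingers close. It gives the time, the measured TCP pose, the force and the opening at its end, in the units of the state.
- bot.get_obs(): the state, without advancing time (a new reading comes with each control period).
- bot.camera(name): name is "scene" or "top" or "wrist"; returns a dict with "img" (384x512x3 uint8, red, green, blue), "intrinsics" (3x3 intrinsics, pixels), "eye" and "rotation" of the camera in the world. Camera axes: x right, y down, z forward; pixel columns grow to the right and rows downward; lengths in m; the calibration is good to about 2 mm. A picture is of the moment at which its call begins. There is no depth.
- bot.job_done(): hands the job in, once; it reports no verdict.
Trained networks look in a picture, given as the dict that the camera call returned (one of the last four; its "shot" number tells which), for a name from the list of things; names that differ only in an ending like _2 or _b are one class to them, and where a whole thing is asked for, a point or a joint stands for the part that bears it (a point fixed in the world has none). Each returns a list of dicts, best first, with "confidence" (0 to 1); they miss things now and then, are a little off and sometimes report something else, mostly with a low value. They report only what shows in the picture. A call takes as long as a camera call. They do not tell look-alikes from the thing itself.
- bot.trace(thing, picture): "region" (384x512 bool, what is visible of it) and "rect" ([centre column, centre row, width, height] in pixels, round what is visible of it).
The state is a dict: "clock": time; "joint_pos": joint angles; "joint_vel": joint speeds; "tau": joint torques, N m; "eef_pos": TCP position; "tool_rot": TCP orientation; "ft_force": force on the tool from outside, world axes, zero at the start; "ft_torque": the same for the moment, N m; "grip_width": finger opening in m.
Only numpy, scipy, OpenCV 4.12 (cv2) and the standard library are available. Lean on these libraries where they do the work, as an engineer would, in place of code of your own. Each camera call takes 0.05 s, during which the arm holds its last target.

## Working session

There is one attempt and no reset: what is moved stays moved. The work goes in short steps, Python scripts to look and compute and a shell command to move; the robot and the scene stay as the last step left them, time stands still between calls to the robot, and variables do not carry over. Pictures are saved under pics/ and viewed, and the job is handed in when it is done.

```bash
mkdir -p pics; cat > h.py <<'E'
import numpy as np, cv2
from workcell import bot
def shot(name,fn):
    p=bot.camera(name); cv2.imwrite('pics/'+fn,p['img'][:,:,::-1]); return p
def proj(p,X):
    X=np.atleast_2d(X); c=(X-np.array(p['eye']))@np.array(p['rotation']); u=c@np.array(p['intrinsics']).T; return u[:,:2]/u[:,2:]
def ray(p,uv):
    d=np.linalg.inv(np.array(p['intrinsics']))@np.array([uv[0],uv[1],1.]); d=np.array(p['rotation'])@d; return np.array(p['eye']),d/np.linalg.norm(d)
def atz(p,uv,z):
    o,d=ray(p,uv); return o+d*(z-o[2])/d[2]
def tri(l):
    A=np.zeros((3,3));b=np.zeros(3)
    for p,uv in l:
        o,d=ray(p,uv);M=np.eye(3)-np.outer(d,d);A+=M;b+=M@o
    return np.linalg.solve(A,b)
E
python3 - <<'E'
from h import *
np.set_printoptions(precision=4,suppress=True)
print(bot.get_obs())
for n in ['scene','top','wrist']:
    p=shot(n,n+'1.png'); print(n,p['eye'],p['rotation'],p['intrinsics'],p['shot'])
    for t in ['board','rack','clip','post','tape','pot_white','pot_flat','slot_floor']:
        try: print(t,[(np.round(r['rect']),round(r['confidence'],2)) for r in bot.trace(t,p)])
        except Exception as e: print(t,e)
print(bot.get_obs()['clock'])
E
```

```text
{'clock': 0.0, 'joint_pos': array([1.177 , 0.2414, 0.0037, 1.3352, 0.    , 1.5708]), 'joint_vel': array([ 0.001 , -0.0014,  0.0028, -0.0005, -0.0013, -0.0025]), 'tau': array([  0.    , -37.2319,  25.2407,   0.017 ,   0.0001,  -0.    ]), 'eef_pos': array([0.1916, 0.4612, 0.2494]), 'tool_rot': array([ 0.1956,  0.9807, -0.001 , -0.0002]), 'ft_force': array([ 0.1755,  0.0757, -0.2953]), 'ft_torque': array([0.0211, 0.0063, 0.0164]), 'grip_width': 0.08542038262122124}
scene [-0.2032 -0.4815  0.8727] [ 0.7865 -0.4698  0.2094 -0.3417] [[386.9955   0.     258.0503]
 [  0.     386.9955 191.9455]
 [  0.       0.       1.    ]] 1
board [(array([304., 227.,  33.,  38.]), 0.65), (array([357., 250.,  34.,  46.]), 0.55)]
rack [(array([300., 245.,  53.,  40.]), 0.86)]
clip [(array([230., 212.,  18.,  25.]), 0.57), (array([232., 182.,  12.,  19.]), 0.5), (array([303., 227.,  32.,  40.]), 0.23)]
post [(array([234., 195.,  31.,  21.]), 0.8)]
tape [(array([232., 150.,  19.,  26.]), 0.83)]
pot_white [(array([292., 175.,  14.,  20.]), 0.73)]
pot_flat [(array([166., 220.,  23.,  23.]), 0.64)]
slot_floor [(a
[... 286 characters left out ...]
ack [(array([320., 211.,  42.,  38.]), 0.55), (array([241., 187.,   6.,  17.]), 0.28)]
clip [(array([240., 186.,  10.,   8.]), 0.62)]
post [(array([238., 186.,  26.,  21.]), 0.78), (array([324., 212.,  34.,  11.]), 0.63)]
tape [(array([206., 133.,  26.,  23.]), 0.53)]
pot_white [(array([278., 139.,  16.,  20.]), 0.69)]
pot_flat [(array([205., 247.,  26.,  18.]), 0.59)]
slot_floor [(array([170., 179.,  37.,  26.]), 0.66)]
wrist [0.1223 0.4899 0.3738] [0.822  0.5496 0.083  0.1238] [[301.2913   0.     249.2342]
 [  0.     301.2913 190.0291]
 [  0.       0.       1.    ]] 3
board []
rack []
clip []
post []
tape []
pot_white []
pot_flat [(array([ 79., 375.,  29.,  17.]), 0.95)]
slot_floor []
1.35
```

```bash
sed -i "s/np.array(p\['rotation'\])/Rm(p)/g; 2a from scipy.spatial.transform import Rotation\ndef Rm(p): return Rotation.from_quat(p['rotation']).as_matrix()" h.py
python3 - <<'E'
import cv2
for n in ['scene','top']:
    i=cv2.imread(f'pics/{n}1.png')[100:300,130:400] ; cv2.imwrite(f'pics/{n}1z.png',cv2.resize(i,None,fx=2.95,fy=2.95,interpolation=cv2.INTER_CUBIC))
E
```

```text
(no output)
```

View pics/scene1.png

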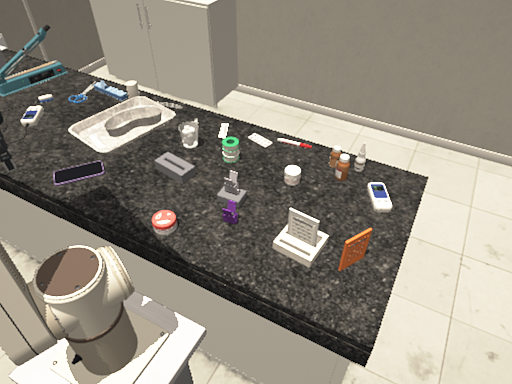

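View pics/top1.png

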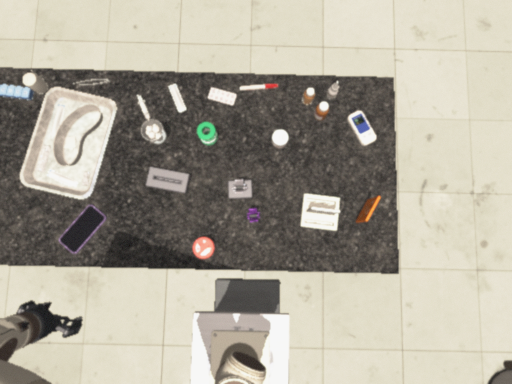

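```bash
ls pics
```

```text
scene1.png
scene1z.png
top1.png
top1z.png
wrist1.png
```

View pics/scene1z.png

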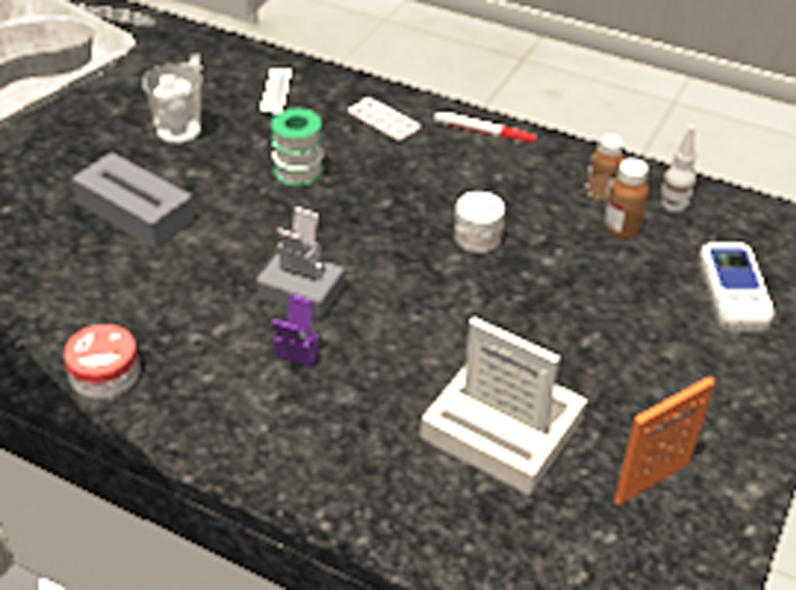

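View pics/top1z.png

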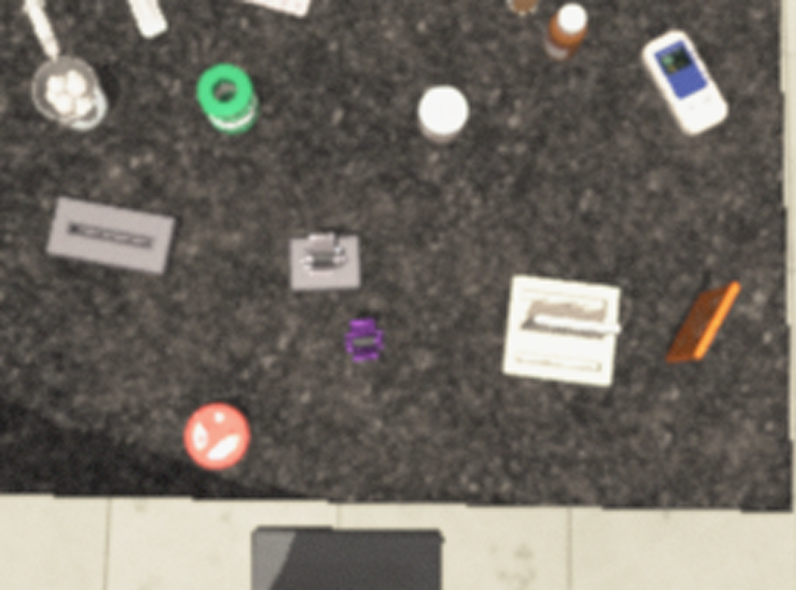

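View pics/wrist1.png

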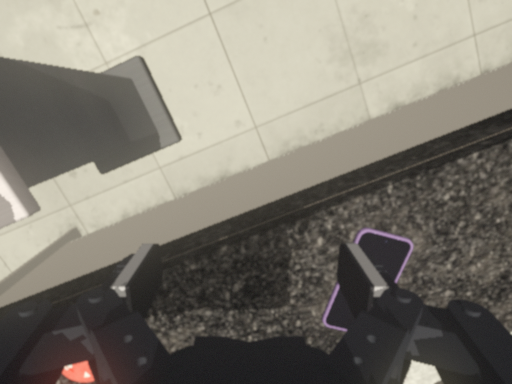

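```bash
python3 - <<'E'
from h import *
np.set_printoptions(precision=4,suppress=True)
P={'top':dict(eye=[0.4033,-0.0481,1.2629],rotation=[0.7134,-0.6979,0.0475,-0.0423],intrinsics=[[367.2293,0,260.5268],[0,367.2293,189.6116],[0,0,1]]),
'scene':dict(eye=[-0.2032,-0.4815,0.8727],rotation=[0.7865,-0.4698,0.2094,-0.3417],intrinsics=[[386.9955,0,258.0503],[0,386.9955,191.9455],[0,0,1]])}
s=2.95
T=lambda x,y:(130+x/s,100+y/s)
t=P['top'];c=P['scene']
def show(n,a,z): print(n,atz(t,T(*a),z))
for i,(a) in enumerate([(513,277),(620,285),(611,385),(503,373)]): show('rack',a,.03)
for a in [(59,197),(174,215),(165,273),(48,254),(68,229),(154,241)]: show('stand',a,.038)
for a in [(291,237),(358,236),(361,289),(292,290)]: show('post',a,.03)
print('board L',tri([(t,T(535,320)),(c,T(470,321))]),'R',tri([(t,T(620,326)),(c,T(558,358))]))
show('L',(535,320),.128);show('R',(619,327),.128)
show('clip',(325,253),.069)
show('purple',(365,340),.05); show('orange',(740,284),.12);show('orange',(697,360),.12)
for n,a,h in [('tape',(226,92),.073),('potw',(443,110),.047),('potf',(217,436),.037)]: show(n,a,h)
E
```

```text
rack [ 0.5496 -0.2025  0.03  ]
rack [ 0.5431 -0.3254  0.03  ]
rack [ 0.4289 -0.3145  0.03  ]
rack [ 0.4398 -0.1919  0.03  ]
stand [0.6293 0.3198 0.038 ]
stand [0.6114 0.1873 0.038 ]
stand [0.5444 0.1944 0.038 ]
stand [0.5631 0.3284 0.038 ]
stand [0.5924 0.3073 0.038 ]
stand [0.5808 0.2087 0.038 ]
post [0.5902 0.0533 0.03  ]
post [ 0.5931 -0.0237  0.03  ]
post [ 0.5319 -0.0286  0.03  ]
post [0.529  0.0502 0.03  ]
board L [ 0.493  -0.2136  0.1268] R [ 0.4883 -0.3025  0.1272]
L [ 0.493  -0.2137  0.128 ]
R [ 0.4876 -0.302   0.128 ]
clip [0.5672 0.0118 0.069 ]
purple [ 0.4726 -0.0348  0.05  ]
orange [ 0.5368 -0.4331  0.12  ]
orange [ 0.4552 -0.386   0.12  ]
tape [0.7475 0.1285 0.073 ]
potw [ 0.7396 -0.1183  0.047 ]
potf [0.3626 0.128  0.037 ]
```

```bash
python3 -m handwheel '[{"az":1},{"az":1},{"az":1},{"az":1},{"az":1},{"az":1},{"az":1},{"az":1},{"az":0.41}]' 1
python3 -m handwheel '[{"dx":-1,"dy":0.5},{"dx":-1,"dy":0.5},{"dx":-1,"dy":0.5},{"dx":-1,"dy":0.5},{"dx":-1,"dy":0.5},{"dx":-1,"dy":0.5},{"dx":-1,"dy":0.5},{"dx":-1,"dy":0.5},{"dx":-1,"dy":0.5},{"dx":-1,"dy":0.5},{"dx":-1,"dy":0.5},{"dx":-1,"dy":0.5}]'
python3 -m handwheel '[{"dx":-1,"dy":0.5},{"dx":-1,"dy":0.5},{"dx":-1,"dy":0.5},{"dx":-1,"dy":0.5},{"dx":-1,"dy":0.5},{"dx":-1,"dy":0.5},{"dx":-1,"dy":0.5},{"dx":-1,"dy":0.5},{"dx":-1,"dy":0.5},{"dx":-1,"dy":0.5},{"dx":-1,"dy":0.5},{"dx":-1,"dy":0.5}]'
```

```text
invalid input
invalid input
invalid input
```

```bash
python3 -m handwheel '[{"dx":0,"dy":0,"dz":0,"ax":0,"ay":0,"az":1},{"dx":0,"dy":0,"dz":0,"ax":0,"ay":0,"az":1}]' 1; python3 -m handwheel --help | head
```

```text
clock: 1.55
eef_pos: [0.1918, 0.4617, 0.2503]
tool_rot: [0.343, 0.939, 0.0, 0.0]
ft_force: [-0.1, 0.1, 0.8]
grip_width: 0.0854invalid input: not JSON, or not a number
```

```bash
python3 -m handwheel '[{"dx":0,"dy":0,"dz":0,"ax":0,"ay":0,"az":1},{"dx":0,"dy":0,"dz":0,"ax":0,"ay":0,"az":1},{"dx":0,"dy":0,"dz":0,"ax":0,"ay":0,"az":1},{"dx":0,"dy":0,"dz":0,"ax":0,"ay":0,"az":1},{"dx":0,"dy":0,"dz":0,"ax":0,"ay":0,"az":1},{"dx":0,"dy":0,"dz":0,"ax":0,"ay":0,"az":1},{"dx":0,"dy":0,"dz":0,"ax":0,"ay":0,"az":0.41},{"dx":-1,"dy":0.5,"dz":0,"ax":0,"ay":0,"az":0},{"dx":-1,"dy":0.5,"dz":0,"ax":0,"ay":0,"az":0},{"dx":-1,"dy":0.5,"dz":0,"ax":0,"ay":0,"az":0},{"dx":-1,"dy":0.5,"dz":0,"ax":0,"ay":0,"az":0},{"dx":-1,"dy":0.5,"dz":0,"ax":0,"ay":0,"az":0}]'
python3 -m handwheel '[{"dx":-1,"dy":0.5,"dz":0,"ax":0,"ay":0,"az":0},{"dx":-1,"dy":0.5,"dz":0,"ax":0,"ay":0,"az":0},{"dx":-1,"dy":0.5,"dz":0,"ax":0,"ay":0,"az":0},{"dx":-1,"dy":0.5,"dz":0,"ax":0,"ay":0,"az":0},{"dx":-1,"dy":0.5,"dz":0,"ax":0,"ay":0,"az":0},{"dx":-1,"dy":0.5,"dz":0,"ax":0,"ay":0,"az":0},{"dx":-1,"dy":0.5,"dz":0,"ax":0,"ay":0,"az":0},{"dx":-1,"dy":0.5,"dz":0,"ax":0,"ay":0,"az":0},{"dx":-1,"dy":0.5,"dz":0,"ax":0,"ay":0,"az":0},{"dx":-1,"dy":0.5,"dz":0,"ax":0,"ay":0,"az":0},{"dx":-1,"dy":0.5,"dz":0,"ax":0,"ay":0,"az":0},{"dx":-1,"dy":0.5,"dz":0,"ax":0,"ay":0,"az":0}]'
python3 -c "
from h import *
p=shot('wrist','w2.png');print(p['eye'],p['rotation'],bot.get_obs()['eef_pos'])"
```

```text
clock: 2.75
eef_pos: [0.2438, 0.3309, 0.2504]
tool_rot: [0.736, 0.677, 0.0, 0.0]
ft_force: [0.4, 0.5, 0.5]
grip_width: 0.0852
clock: 3.95
eef_pos: [0.368, 0.0192, 0.2505]
tool_rot: [0.736, 0.677, 0.0, 0.0]
ft_force: [0.6, 0.1, -0.1]
grip_width: 0.0852
[0.37399794 0.09326847 0.37403661] [ 0.98804907 -0.04113363 -0.00540158  0.14845162] [0.36954227 0.01647105 0.25054794]
```

View pics/w2.png

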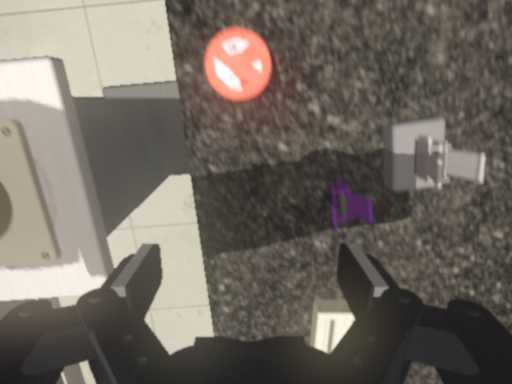

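```bash
python3 -m handwheel '[{"dx":-1,"dy":0.48,"dz":0,"ax":0,"ay":0,"az":0},{"dx":-1,"dy":0.48,"dz":0,"ax":0,"ay":0,"az":0},{"dx":-1,"dy":0.48,"dz":0,"ax":0,"ay":0,"az":0},{"dx":-1,"dy":0.48,"dz":0,"ax":0,"ay":0,"az":0},{"dx":-1,"dy":0.48,"dz":0,"ax":0,"ay":0,"az":0},{"dx":-1,"dy":0.48,"dz":0,"ax":0,"ay":0,"az":0},{"dx":-1,"dy":0.48,"dz":0,"ax":0,"ay":0,"az":0},{"dx":-1,"dy":0.48,"dz":0,"ax":0,"ay":0,"az":0},{"dx":-1,"dy":0.48,"dz":0,"ax":0,"ay":0,"az":0},{"dx":-1,"dy":0.48,"dz":0,"ax":0,"ay":0,"az":0},{"dx":-1,"dy":0.48,"dz":0,"ax":0,"ay":0,"az":0},{"dx":-1,"dy":0.48,"dz":0,"ax":0,"ay":0,"az":0}]'
cat > m.py <<'E'
from h import *
import sys
np.set_printoptions(precision=4,suppress=True)
def wp(fn,things=()):
    p=shot('wrist',fn); print('eye',list(np.round(p['eye'],5)),'rot',list(np.round(p['rotation'],6)))
    o=bot.get_obs(); print('tcp',o['eef_pos'],o['tool_rot'],o['clock'])
    for t in things: print(t,[(np.round(r['rect']),round(r['confidence'],2)) for r in bot.trace(t,p)])
    return p
E
python3 -c "
from m import *
wp('w3.png',['board'])"
```

```text
clock: 5.2
eef_pos: [0.4863, -0.2917, 0.2502]
tool_rot: [0.736, 0.677, 0.0, -0.0]
ft_force: [1.3, 0.3, -0.6]
grip_width: 0.0853
eye [np.float64(0.4923), np.float64(-0.21759), np.float64(0.37373)] rot [np.float64(0.988049), np.float64(-0.041068), np.float64(-0.005751), np.float64(0.148456)]
tcp [ 0.4876 -0.2955  0.2496] [ 0.7373  0.6756 -0.0006  0.0016] 5.25
board [(array([254., 146.,  16., 107.]), 0.77), (array([273., 274.,  85.,  83.]), 0.77)]
```

View pics/w3.png

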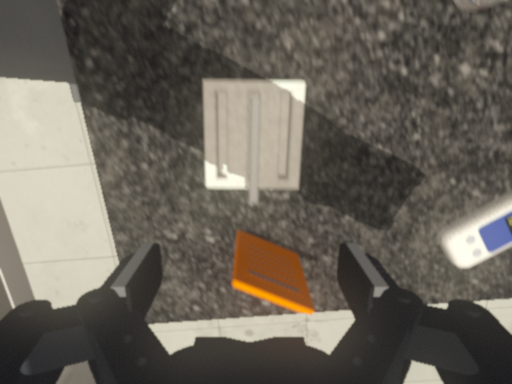

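```bash
python3 -c "
import cv2
i=cv2.imread('pics/w3.png')[65:215,180:330];cv2.imwrite('pics/w3z.png',cv2.resize(i,None,fx=4,fy=4,interpolation=cv2.INTER_CUBIC))"
```

```text
(no output)
```

View pics/w3z.png

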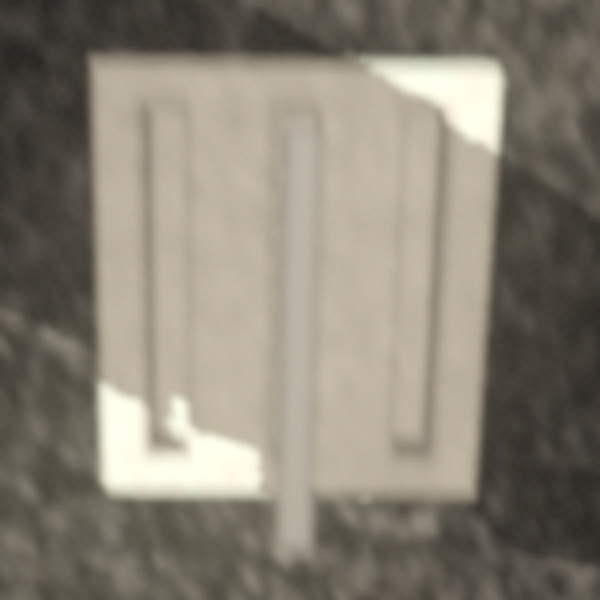

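```bash
python3 -c "
from h import *
p=dict(eye=[0.4923,-0.21759,0.37373],rotation=[0.988049,-0.041068,-0.005751,0.148456],intrinsics=[[301.2913,0,249.2342],[0,301.2913,190.0291],[0,0,1]])
f=lambda x,y,z:atz(p,(180+x/4,65+y/4),z)
a=f(300,117,.128);b=f(294,560,.128);print(a,b,(a+b)/2,a-b,np.arctan2(-(a-b)[0],(a-b)[1]))
t=dict(eye=[0.4033,-0.0481,1.2629],rotation=[0.7134,-0.6979,0.0475,-0.0423],intrinsics=[[367.2293,0,260.5268],[0,367.2293,189.6116],[0,0,1]])
print(tri([(p,(253.5,205)),(t,(130+620/2.95,100+327/2.95))]))
print([f(x,y,.03) for x,y in [(90,57),(503,62),(475,498),(103,497)]])
"
```

```text
[ 0.49716397 -0.21563829  0.128     ] [ 0.48880269 -0.30671807  0.128     ] [ 0.49298333 -0.26117818  0.128     ] [0.00836128 0.09107978 0.        ] -0.09154516027584612
[ 0.48780038 -0.3007095   0.14216685]
[array([ 0.4441896 , -0.19491345,  0.03      ]), array([ 0.55449602, -0.20534612,  0.03      ]), array([ 0.54275456, -0.32716708,  0.03      ]), array([ 0.4322357 , -0.31763668,  0.03      ])]
```

```bash
python3 -m handwheel '[{"dx":0.7,"dy":0.04,"dz":0,"ax":0,"ay":0,"az":0.06},{"dx":0.7,"dy":0.04,"dz":0.5,"ax":0,"ay":0,"az":0},{"dx":0,"dy":0,"dz":1,"ax":0,"ay":0,"az":0},{"dx":0,"dy":0,"dz":1,"ax":0,"ay":0,"az":0},{"dx":0,"dy":0,"dz":1,"ax":0,"ay":0,"az":0},{"dx":0,"dy":0,"dz":1,"ax":0,"ay":0,"az":0},{"dx":0,"dy":0,"dz":1,"ax":0,"ay":0,"az":0},{"dx":0,"dy":0,"dz":0.4,"ax":0,"ay":0,"az":0},{"dx":0,"dy":0,"dz":0,"ax":0,"ay":0,"az":0}]'
python3 -c "
from m import *
wp('w4.png')"
```

```text
clock: 6.2
eef_pos: [0.4897, -0.2549, 0.1014]
tool_rot: [0.739, 0.673, -0.001, -0.002]
ft_force: [-0.2, -0.3, 0.1]
grip_width: 0.0853
eye [np.float64(0.49684), np.float64(-0.18111), np.float64(0.22503)] rot [np.float64(0.987985), np.float64(-0.044981), np.float64(-0.008067), np.float64(0.147636)]
tcp [ 0.4908 -0.2556  0.1028] [ 0.7392  0.6734 -0.0001 -0.0005] 6.25
```

View pics/w4.png

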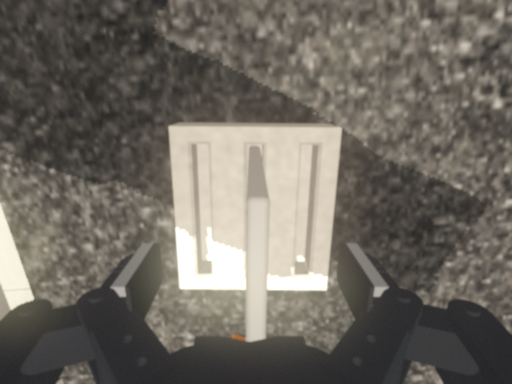

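```bash
python3 -m handwheel '[{"dx":-0.2,"dy":0.08,"dz":0,"ax":0,"ay":0,"az":0},{"dx":0,"dy":0,"dz":0,"ax":0,"ay":0,"az":0}]' 1
python3 -m handwheel '[{"dx":0,"dy":0,"dz":0,"ax":0,"ay":0,"az":0},{"dx":0,"dy":0,"dz":0,"ax":0,"ay":0,"az":0},{"dx":0,"dy":0,"dz":0,"ax":0,"ay":0,"az":0},{"dx":0,"dy":0,"dz":0,"ax":0,"ay":0,"az":0},{"dx":0,"dy":0,"dz":0,"ax":0,"ay":0,"az":0},{"dx":0,"dy":0,"dz":0,"ax":0,"ay":0,"az":0},{"dx":0,"dy":0,"dz":0,"ax":0,"ay":0,"az":0},{"dx":0,"dy":0,"dz":0,"ax":0,"ay":0,"az":0}]' -1
```

```text
clock: 6.45
eef_pos: [0.4939, -0.2624, 0.1045]
tool_rot: [0.74, 0.673, 0.001, 0.002]
ft_force: [0.0, 0.5, -0.2]
grip_width: 0.0852
clock: 7.25
eef_pos: [0.4925, -0.2612, 0.1029]
tool_rot: [0.739, 0.673, 0.0, 0.0]
ft_force: [-0.3, -0.0, 0.4]
grip_width: 0.0074
```

```bash
python3 -m handwheel '[{"dx":0,"dy":0,"dz":-0.5,"ax":0,"ay":0,"az":0},{"dx":0,"dy":0,"dz":-1,"ax":0,"ay":0,"az":0},{"dx":0,"dy":0,"dz":-1,"ax":0,"ay":0,"az":0},{"dx":0,"dy":0,"dz":-1,"ax":0,"ay":0,"az":0},{"dx":0,"dy":0,"dz":-1,"ax":0,"ay":0,"az":0},{"dx":0.5,"dy":0.1,"dz":-1,"ax":0,"ay":0,"az":0},{"dx":1,"dy":0.14,"dz":0,"ax":0,"ay":0,"az":0},{"dx":1,"dy":0.14,"dz":0,"ax":0,"ay":0,"az":0},{"dx":1,"dy":0.14,"dz":0,"ax":0,"ay":0,"az":0},{"dx":1,"dy":0.14,"dz":0,"ax":0,"ay":0,"az":0},{"dx":1,"dy":0.14,"dz":0,"ax":0,"ay":0,"az":0},{"dx":1,"dy":0.14,"dz":0,"ax":0,"ay":0,"az":0}]'
python3 -m handwheel '[{"dx":1,"dy":0.14,"dz":0,"ax":0,"ay":0,"az":0},{"dx":1,"dy":0.14,"dz":0,"ax":0,"ay":0,"az":0},{"dx":1,"dy":0.14,"dz":0,"ax":0,"ay":0,"az":0},{"dx":1,"dy":0.14,"dz":0,"ax":0,"ay":0,"az":0},{"dx":1,"dy":0.14,"dz":0,"ax":0,"ay":0,"az":0},{"dx":1,"dy":0.14,"dz":0,"ax":0,"ay":0,"az":0},{"dx":1,"dy":0.14,"dz":0,"ax":0,"ay":0,"az":0},{"dx":1,"dy":0.14,"dz":0,"ax":0,"ay":0,"az":0},{"dx":1,"dy":0.14,"dz":0,"ax":0,"ay":0,"az":0},{"dx":0,"dy":0,"dz":0,"ax":0,"ay":0,"az":0.2},{"dx":0,"dy":0,"dz":0,"ax":0,"ay":0,"az":0}]'
python3 -c "
from m import *
wp('w5.png')"
```

```text
clock: 8.45
eef_pos: [0.5311, -0.1006, 0.2411]
tool_rot: [0.739, 0.673, 0.0, 0.0]
ft_force: [0.4, -0.1, -1.5]
grip_width: 0.0072
clock: 9.55
eef_pos: [0.5833, 0.1198, 0.2405]
tool_rot: [0.749, 0.662, -0.0, 0.0]
ft_force: [-1.3, -0.0, -0.8]
grip_width: 0.0076
eye [np.float64(0.59216), np.float64(0.19367), np.float64(0.36401)] rot [np.float64(0.987042), np.float64(-0.059866), np.float64(-0.008678), np.float64(0.148623)]
tcp [0.5832 0.1191 0.2406] [ 0.7493  0.6622 -0.0003  0.0001] 9.6
```

View pics/w5.png

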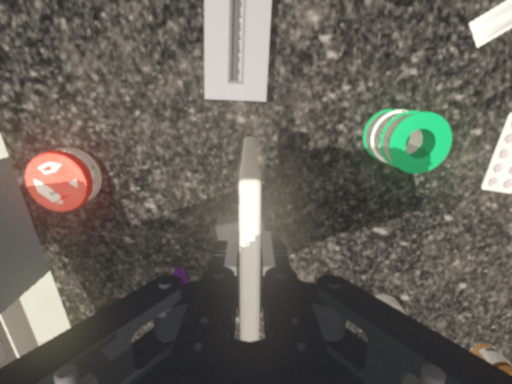

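```bash
python3 -m handwheel '[{"dx":1,"dy":0.1,"dz":0,"ax":0,"ay":0,"az":0},{"dx":1,"dy":0.1,"dz":0,"ax":0,"ay":0,"az":0},{"dx":0.6,"dy":0.1,"dz":0,"ax":0,"ay":0,"az":0},{"dx":0,"dy":0,"dz":0,"ax":0,"ay":0,"az":0},{"dx":0,"dy":0,"dz":0,"ax":0,"ay":0,"az":0}]'
python3 -c "
from m import *
wp('w6.png')
i=cv2.imread('pics/w6.png')[0:200,150:350];cv2.imwrite('pics/w6z.png',cv2.resize(i,None,fx=3,fy=3,interpolation=cv2.INTER_CUBIC))"
```

```text
clock: 10.1
eef_pos: [0.5987, 0.1821, 0.2402]
tool_rot: [0.749, 0.662, -0.001, 0.0]
ft_force: [-0.2, -0.9, -1.5]
grip_width: 0.0075
eye [np.float64(0.60777), np.float64(0.25605), np.float64(0.3636)] rot [np.float64(0.986973), np.float64(-0.060378), np.float64(-0.008913), np.float64(0.148862)]
tcp [0.5987 0.1818 0.2403] [ 0.7497  0.6618 -0.0005  0.0001] 10.15
```

View pics/w6z.png

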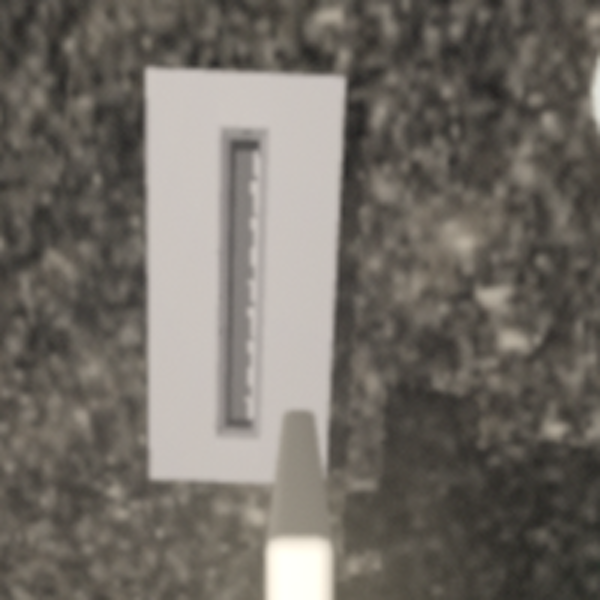

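```bash
python3 -c "
from h import *
np.set_printoptions(precision=4,suppress=True)
p=dict(eye=[0.60777,0.25605,0.3636],rotation=[0.986973,-0.060378,-0.008913,0.148862],intrinsics=[[301.2913,0,249.2342],[0,301.2913,190.0291],[0,0,1]])
f=lambda x,y,z:atz(p,(150+x/3,y/3),z)
C=[f(x,y,.038) for x,y in [(145,68),(346,76),(326,483),(149,479)]]
S=[f(x,y,.038) for x,y in [(222,128),(268,128),(257,437),(217,437)]]
for Q in (C,S):
  Q=np.array(Q);print(Q);m=Q.mean(0);d=(Q[0]+Q[1]-Q[2]-Q[3])/2;e=(Q[1]+Q[2]-Q[0]-Q[3])/2
  print('c',m,'L',np.linalg.norm(d),np.linalg.norm(e),'yaw',np.arctan2(-d[0],d[1]),np.arctan2(e[1],e[0]))
print('foot',f(283,410,.1453),f(315,410,.1453));print('top',f(265,537,.2653),f(332,537,.2653))
"
```

```text
[[0.5675 0.3301 0.038 ]
 [0.6314 0.3199 0.038 ]
 [0.61   0.1881 0.038 ]
 [0.5459 0.1975 0.038 ]]
c [0.5887 0.2589 0.038 ] L 0.13393834502649538 0.06475035389929723 yaw -0.1611432394728093 -0.15142298317788766
[[0.5895 0.3097 0.038 ]
 [0.6045 0.3079 0.038 ]
 [0.5872 0.2079 0.038 ]
 [0.5729 0.2097 0.038 ]]
c [0.5885 0.2588 0.038 ] L 0.10142247981000399 0.014745082505647685 yaw -0.16777633397968317 -0.12213817206413957
foot [0.601  0.2294 0.1453] [0.6087 0.2285 0.1453]
top [0.6009 0.2302 0.2653] [0.6084 0.2293 0.2653]
```

```bash
python3 -m handwheel '[{"dx":0,"dy":0,"dz":0,"ax":0,"ay":0,"az":0.22},{"dx":0.95,"dy":-0.3,"dz":0,"ax":0,"ay":0,"az":0},{"dx":0.95,"dy":-0.3,"dz":0,"ax":0,"ay":0,"az":0},{"dx":0.95,"dy":-0.29,"dz":0.4,"ax":0,"ay":0,"az":0},{"dx":0,"dy":0,"dz":1,"ax":0,"ay":0,"az":0},{"dx":0,"dy":0,"dz":1,"ax":0,"ay":0,"az":0},{"dx":0,"dy":0,"dz":1,"ax":0,"ay":0,"az":0},{"dx":0,"dy":0,"dz":0.3,"ax":0,"ay":0,"az":0},{"dx":0,"dy":0,"dz":0,"ax":0,"ay":0,"az":0},{"dx":0,"dy":0,"dz":0,"ax":0,"ay":0,"az":0}]'
python3 -c "
from m import *
wp('w7.png')
i=cv2.imread('pics/w7.png')[60:310,150:350];cv2.imwrite('pics/w7z.png',cv2.resize(i,None,fx=3,fy=2.4,interpolation=cv2.INTER_CUBIC))"
```

```text
clock: 11.15
eef_pos: [0.5888, 0.2565, 0.1491]
tool_rot: [0.76, 0.649, 0.001, 0.0]
ft_force: [0.3, -0.5, -0.1]
grip_width: 0.0073
eye [np.float64(0.60005), np.float64(0.32985), np.float64(0.27274)] rot [np.float64(0.985952), np.float64(-0.077097), np.float64(-0.01033), np.float64(0.147811)]
tcp [0.5891 0.2568 0.1497] [0.7604 0.6494 0.0014 0.0005] 11.2
```

View pics/w7z.png

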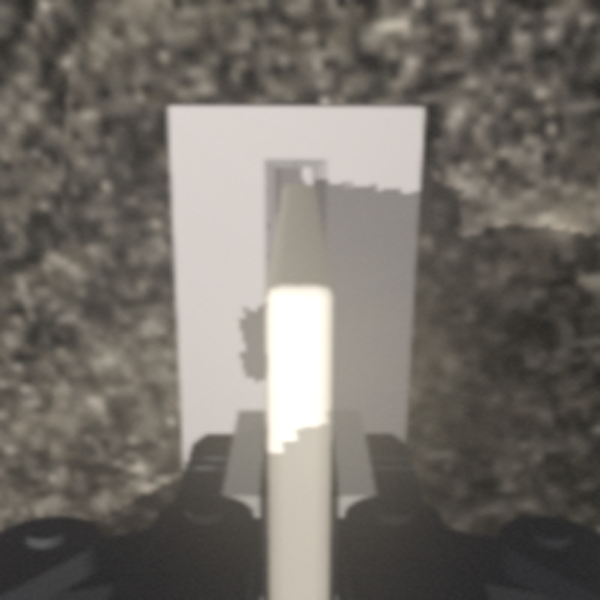

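```bash
python3 -c "
from h import *
np.set_printoptions(precision=4,suppress=True)
p=dict(eye=[0.60005,0.32985,0.27274],rotation=[0.985952,-0.077097,-0.01033,0.147811],intrinsics=[[301.2913,0,249.2342],[0,301.2913,190.0291],[0,0,1]])
f=lambda x,y,z:atz(p,(150+x/3,60+y/2.4),z)
S=[f(x,y,.038) for x,y in [(265,160),(327,160)]];print('slot end',S,np.mean(S,0))
C=[f(x,y,.038) for x,y in [(168,106),(425,106),(408,430),(182,445)]];print(np.array(C))
print('sides yaw',[np.arctan2(-(a-b)[0],(a-b)[1]) for a,b in ((C[0],C[3]),(C[1],C[2]))], np.arctan2(*(C[1]-C[0])[[1,0]]))
print('foot',f(285,184,.0547),f(320,182,.0547));print('top',f(267,288,.1747),f(332,288,.1747))
print('tool yaw',2*np.arctan2(.6494,.7604)-np.pi/2)
"
```

```text
slot end [array([0.5891, 0.3101, 0.038 ]), array([0.6047, 0.3076, 0.038 ])] [0.5969 0.3089 0.038 ]
[[0.5679 0.3302 0.038 ]
 [0.6313 0.3202 0.038 ]
 [0.6138 0.2102 0.038 ]
 [0.5488 0.2145 0.038 ]]
sides yaw [np.float64(-0.16341426963650263), np.float64(-0.15807571628990855)] -0.1557585304253308
foot [0.5934 0.3038 0.0547] [0.6018 0.3031 0.0547]
top [0.5928 0.3042 0.1747] [0.6    0.303  0.1747]
tool yaw -0.15714495879352142
```

```bash
python3 -m handwheel '[{"dx":0,"dy":-0.02,"dz":0,"ax":0,"ay":0,"az":0},{"dx":0,"dy":0,"dz":0.4,"ax":0,"ay":0,"az":0},{"dx":0,"dy":0,"dz":0.3,"ax":0,"ay":0,"az":0},{"dx":0,"dy":0,"dz":0.3,"ax":0,"ay":0,"az":0},{"dx":0,"dy":0,"dz":0.2,"ax":0,"ay":0,"az":0},{"dx":0,"dy":0,"dz":0,"ax":0,"ay":0,"az":0}]'
```

```text
clock: 11.8
eef_pos: [0.5872, 0.2566, 0.1164]
tool_rot: [0.76, 0.65, -0.001, -0.0]
ft_force: [0.2, 0.2, -1.3]
grip_width: 0.0069
```

```bash
python3 -m handwheel '[{"dx":0,"dy":0,"dz":0.25,"ax":0,"ay":0,"az":0},{"dx":0,"dy":0,"dz":0.2,"ax":0,"ay":0,"az":0},{"dx":0,"dy":0,"dz":0.1,"ax":0,"ay":0,"az":0},{"dx":0,"dy":0,"dz":0.05,"ax":0,"ay":0,"az":0},{"dx":0,"dy":0,"dz":0,"ax":0,"ay":0,"az":0},{"dx":0,"dy":0,"dz":0,"ax":0,"ay":0,"az":0}]'
```

```text
clock: 12.4
eef_pos: [0.5875, 0.257, 0.1029]
tool_rot: [0.76, 0.65, 0.0, -0.0]
ft_force: [0.0, -0.2, -0.3]
grip_width: 0.0068
```

```bash
python3 -m handwheel '[{"dx":0,"dy":0,"dz":0.06,"ax":0,"ay":0,"az":0},{"dx":0,"dy":0,"dz":0,"ax":0,"ay":0,"az":0}]'
python3 -m handwheel '[{"dx":0,"dy":0,"dz":0.06,"ax":0,"ay":0,"az":0},{"dx":0,"dy":0,"dz":0,"ax":0,"ay":0,"az":0}]'
```

```text
clock: 12.6
eef_pos: [0.5877, 0.257, 0.1029]
tool_rot: [0.76, 0.65, 0.001, 0.0]
ft_force: [-1.9, -1.8, 7.4]
grip_width: 0.0069
clock: 12.8
eef_pos: [0.5877, 0.257, 0.1028]
tool_rot: [0.76, 0.65, 0.001, 0.0]
ft_force: [-4.8, -2.2, 12.9]
grip_width: 0.0072
```

```bash
python3 -m handwheel '[{"dx":0,"dy":0,"dz":0,"ax":0,"ay":0,"az":0},{"dx":0,"dy":0,"dz":0,"ax":0,"ay":0,"az":0},{"dx":0,"dy":0,"dz":0,"ax":0,"ay":0,"az":0},{"dx":0,"dy":0,"dz":0,"ax":0,"ay":0,"az":0},{"dx":0,"dy":0,"dz":0,"ax":0,"ay":0,"az":0},{"dx":0,"dy":0,"dz":0,"ax":0,"ay":0,"az":0}]' 1
python3 -c "
from m import *
wp('w8.png')"
```

```text
clock: 13.4
eef_pos: [0.5875, 0.2569, 0.0995]
tool_rot: [0.76, 0.65, -0.0, -0.0]
ft_force: [-0.1, -0.0, 1.0]
grip_width: 0.0855
eye [np.float64(0.59891), np.float64(0.3304), np.float64(0.22301)] rot [np.float64(0.985917), np.float64(-0.076523), np.float64(-0.01125), np.float64(0.148276)]
tcp [0.5875 0.2569 0.0996] [ 0.7602  0.6497 -0.0001 -0.0001] 13.45
```

View pics/w8.png

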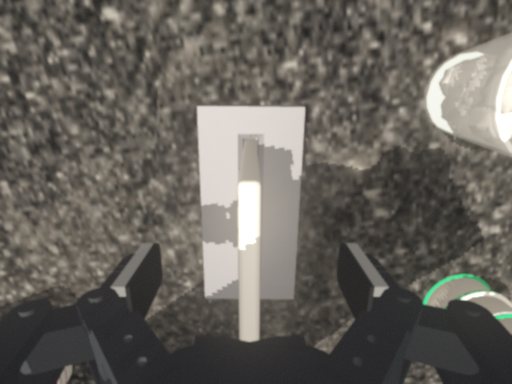

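```bash
python3 -m handwheel '[{"dx":0,"dy":0,"dz":-1,"ax":0,"ay":0,"az":0},{"dx":0,"dy":0,"dz":-1,"ax":0,"ay":0,"az":0},{"dx":0,"dy":0,"dz":-1,"ax":0,"ay":0,"az":0},{"dx":0,"dy":0,"dz":-1,"ax":0,"ay":0,"az":0},{"dx":0,"dy":0,"dz":-1,"ax":0,"ay":0,"az":0},{"dx":-0.5,"dy":0,"dz":-1,"ax":0,"ay":0,"az":0},{"dx":-1,"dy":0,"dz":0,"ax":0,"ay":0,"az":0},{"dx":0,"dy":0,"dz":0,"ax":0,"ay":0,"az":0},{"dx":0,"dy":0,"dz":0,"ax":0,"ay":0,"az":0}]'
python3 -c "
from m import *
wp('w9.png')
i=cv2.imread('pics/w9.png')[60:260,150:350];cv2.imwrite('pics/w9z.png',cv2.resize(i,None,fx=3,fy=3,interpolation=cv2.INTER_CUBIC))"
```

```text
clock: 14.35
eef_pos: [0.5817, 0.2196, 0.2499]
tool_rot: [0.761, 0.649, 0.0, -0.0]
ft_force: [0.2, 0.4, -0.2]
grip_width: 0.0854
eye [np.float64(0.59313), np.float64(0.29295), np.float64(0.37342)] rot [np.float64(0.985921), np.float64(-0.07703), np.float64(-0.011158), np.float64(0.147993)]
tcp [0.5816 0.22   0.2495] [ 0.7603  0.6496 -0.0002 -0.0002] 14.4
```

View pics/w9z.png

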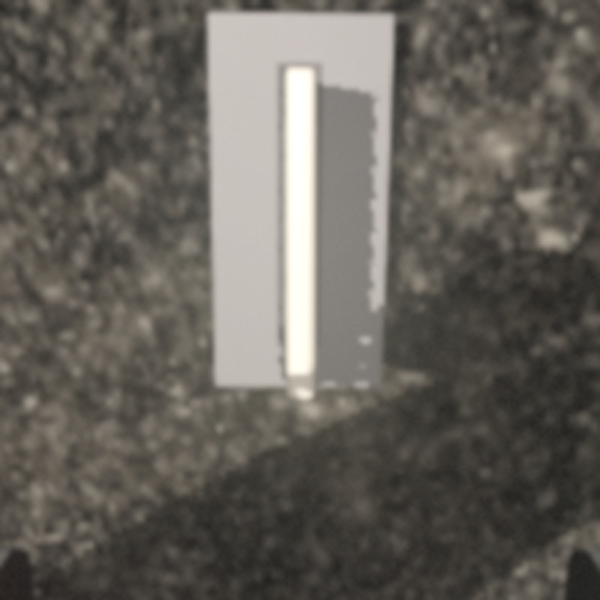

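```bash
python3 -c "
from h import *
np.set_printoptions(precision=4,suppress=True)
K=[[301.2913,0,249.2342],[0,301.2913,190.0291],[0,0,1]]
p=dict(eye=[0.59313,0.29295,0.37342],rotation=[0.985921,-0.07703,-0.011158,0.147993],intrinsics=K)
q=dict(eye=[0.59891,0.3304,0.22301],rotation=[0.985917,-0.076523,-0.01125,0.148276],intrinsics=K)
f=lambda x,y,z:atz(p,(150+x/3,60+y/3),z)
a=f(300.5,67,.128);b=f(302,397,.128);print(a,b,(a+b)/2,a-b,np.linalg.norm(a-b),np.arctan2(-(a-b)[0],(a-b)[1]))
print(tri([(p,(250.2,82.5)),(q,(249.5,182))]))
print('clip view delta', (np.array([.567,-.03])-[.5816,.22])@np.array([[.157,.988],[.988,-.157]]))
"
```

```text
[0.5958 0.3038 0.128 ] [0.5825 0.2162 0.128 ] [0.5891 0.26   0.128 ] [0.0132 0.0876 0.    ] 0.08856234945663889 -0.15009286522589976
[0.5953 0.3038 0.1268]
clip view delta [-0.2493  0.0248]
```

```bash
python3 -m handwheel '[{"dx":-1,"dy":0.1,"dz":0,"ax":0,"ay":0,"az":0},{"dx":-1,"dy":0.1,"dz":0,"ax":0,"ay":0,"az":0},{"dx":-1,"dy":0.1,"dz":0,"ax":0,"ay":0,"az":0},{"dx":-1,"dy":0.1,"dz":0,"ax":0,"ay":0,"az":0},{"dx":-1,"dy":0.1,"dz":0,"ax":0,"ay":0,"az":0},{"dx":-1,"dy":0.1,"dz":0,"ax":0,"ay":0,"az":0},{"dx":-1,"dy":0.1,"dz":0,"ax":0,"ay":0,"az":0},{"dx":-1,"dy":0.1,"dz":0,"ax":0,"ay":0,"az":0},{"dx":-1,"dy":0.1,"dz":0,"ax":0,"ay":0,"az":0},{"dx":-1,"dy":0.1,"dz":0,"ax":0,"ay":0,"az":-0.6},{"dx":0,"dy":0,"dz":0,"ax":0,"ay":0,"az":-0.75},{"dx":0,"dy":0,"dz":0,"ax":0,"ay":0,"az":0}]' 0.45
python3 -c "
from m import *
wp('w10.png',['clip','post'])
i=cv2.imread('pics/w10.png')[60:260,150:350];cv2.imwrite('pics/w10z.png',cv2.resize(i,None,fx=3,fy=3,interpolation=cv2.INTER_CUBIC))"
```

```text
clock: 15.6
eef_pos: [0.5674, -0.0311, 0.249]
tool_rot: [0.691, 0.723, -0.0, -0.001]
ft_force: [0.2, 0.3, -0.5]
grip_width: 0.0619
eye [np.float64(0.56391), np.float64(0.04316), np.float64(0.37259)] rot [np.float64(0.988647), np.float64(0.023161), np.float64(0.003326), np.float64(0.14842)]
tcp [ 0.5675 -0.0306  0.2491] [ 0.6914  0.7225 -0.0002 -0.0005] 15.65
clip [(array([247., 128.,  48.,  45.]), 0.61), (array([161., 165.,  48.,  47.]), 0.56)]
post [(array([246., 123.,  53.,  78.]), 0.86), (array([60., 24., 86., 40.]), 0.18)]
```

View pics/w10z.png

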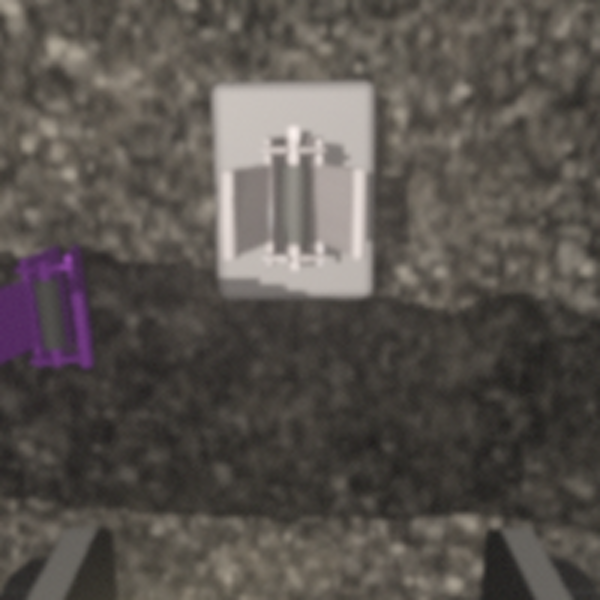

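View pics/w10.png

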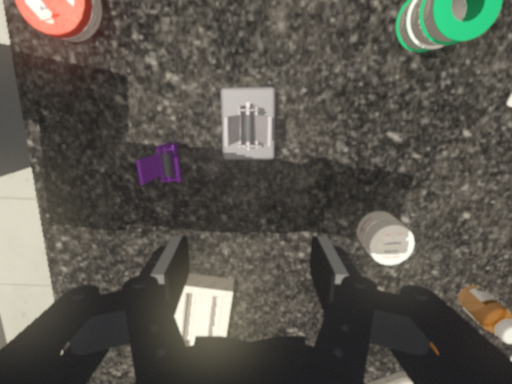

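```bash
python3 -c "
from h import *
np.set_printoptions(precision=4,suppress=True)
K=[[301.2913,0,249.2342],[0,301.2913,190.0291],[0,0,1]]
p=dict(eye=[0.56391,0.04316,0.37259],rotation=[0.988647,0.023161,0.003326,0.14842],intrinsics=K)
t=dict(eye=[0.4033,-0.0481,1.2629],rotation=[0.7134,-0.6979,0.0475,-0.0423],intrinsics=[[367.2293,0,260.5268],[0,367.2293,189.6116],[0,0,1]])
f=lambda x,y,z:atz(p,(150+x/3,60+y/3),z)
T=np.array([f(x,y,.105) for x,y in [(223,170),(366,168),(366,257),(223,259)]]);print(T,T.mean(0))
a,b=f(293,130,.069),f(293,268,.069);print('pin',a,b,(a+b)/2,np.arctan2(-(a-b)[0],(a-b)[1]))
a,b=f(229,170,.105),f(229,259,.105);print('L',np.arctan2(-(a-b)[0],(a-b)[1]))
a,b=f(360,168,.105),f(359,257,.105);print('R',np.arctan2(-(a-b)[0],(a-b)[1]))
Q=np.array([f(x,y,.03) for x,y in [(212,84),(374,84),(372,297),(217,297)]]);m=Q.mean(0);d=(Q[0]+Q[1]-Q[2]-Q[3])/2;e=(Q[1]+Q[2]-Q[0]-Q[3])/2
print('c',m,'L',np.linalg.norm(d),np.linalg.norm(e),'yaw',np.arctan2(-d[0],d[1]),np.arctan2(e[1],e[0]))
print('tool yaw',2*np.arctan2(.7225,.6914)-np.pi/2)
"
```

```text
[[0.5431 0.0263 0.105 ]
 [0.5842 0.0288 0.105 ]
 [0.586  0.0032 0.105 ]
 [0.5436 0.0006 0.105 ]] [0.5642 0.0147 0.105 ]
pin [0.5626 0.0377 0.069 ] [ 0.5646 -0.007   0.069 ] [0.5636 0.0153 0.069 ] 0.04527288749723254
L 0.024485640950217488
R 0.05548621298148751
c [0.5637 0.0141 0.03  ] L 0.07757270667159544 0.058877436055843356 yaw 0.05270443627844417 0.046826227805260474
tool yaw 0.04398470310454705
```

```bash
python3 -m handwheel '[{"dx":0.9,"dy":-0.03,"dz":0.4,"ax":0,"ay":0,"az":0},{"dx":0.9,"dy":-0.04,"dz":0.8,"ax":0,"ay":0,"az":0},{"dx":0,"dy":0,"dz":1,"ax":0,"ay":0,"az":0},{"dx":0,"dy":0,"dz":1,"ax":0,"ay":0,"az":0},{"dx":0,"dy":0,"dz":0.6,"ax":0,"ay":0,"az":0},{"dx":0,"dy":0,"dz":0,"ax":0,"ay":0,"az":0},{"dx":0,"dy":0,"dz":0,"ax":0,"ay":0,"az":0}]'
python3 -c "
from m import *
wp('w11.png',['clip'])
i=cv2.imread('pics/w11.png')[120:320,150:350];cv2.imwrite('pics/w11z.png',cv2.resize(i,None,fx=3,fy=3,interpolation=cv2.INTER_CUBIC))"
```

```text
clock: 16.45
eef_pos: [0.5637, 0.0146, 0.1549]
tool_rot: [0.691, 0.723, -0.0, -0.0]
ft_force: [-0.3, 0.2, -0.1]
grip_width: 0.0621
eye [np.float64(0.55995), np.float64(0.08885), np.float64(0.27847)] rot [np.float64(0.988605), np.float64(0.023662), np.float64(0.003841), np.float64(0.148609)]
tcp [0.5643 0.0144 0.1557] [0.6906 0.7232 0.0005 0.0005] 16.5
clip [(array([250., 202.,  66.,  78.]), 0.69), (array([134., 242.,  66.,  70.]), 0.58), (array([414., 318.,  40.,  64.]), 0.49)]
```

View pics/w11z.png

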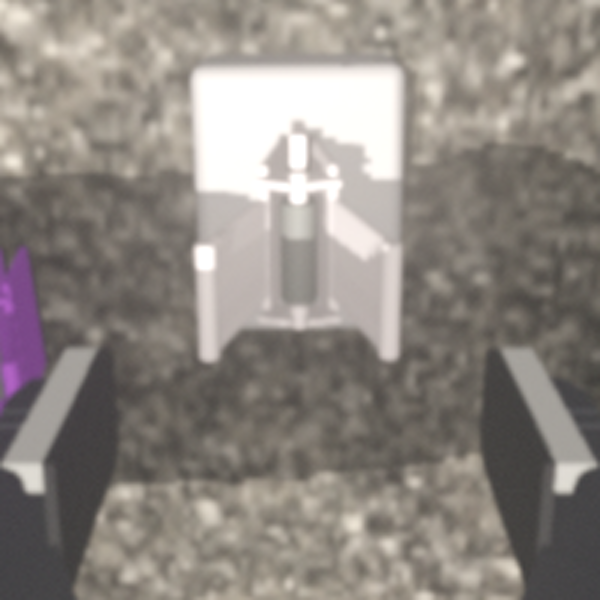

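View pics/w11.png

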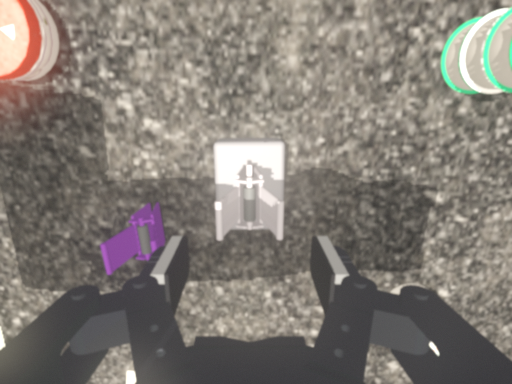

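```bash
python3 -c "
from h import *
np.set_printoptions(precision=4,suppress=True)
K=[[301.2913,0,249.2342],[0,301.2913,190.0291],[0,0,1]]
p=dict(eye=[0.56391,0.04316,0.37259],rotation=[0.988647,0.023161,0.003326,0.14842],intrinsics=K)
q=dict(eye=[0.55995,0.08885,0.27847],rotation=[0.988605,0.023662,0.003841,0.148609],intrinsics=K)
g=lambda x,y:(150+x/3,60+y/3)
h=lambda x,y:(150+x/3,120+y/3)
for a,b in [((223,170),(195,247)),((366,168),(402,247)),((366,257),(400,359)),((223,259),(200,361))]: print(tri([(p,g(*a)),(q,h(*b))]))
print('pinpivot near end',tri([(p,g(293,268)),(q,h(299,327))]), tri([(p,g(293,130)),(q,h(299,198))]))
"
```

```text
[0.5425 0.0263 0.1039]
[0.5842 0.0288 0.1052]
[0.586  0.003  0.1036]
[0.5435 0.0004 0.1034]
pinpivot near end [ 0.5648 -0.0074  0.0667] [0.5627 0.0383 0.1058]
```

```bash
python3 -m handwheel '[{"dx":0,"dy":0,"dz":0.8,"ax":0,"ay":0,"az":0},{"dx":0,"dy":0,"dz":0.8,"ax":0,"ay":0,"az":0},{"dx":0,"dy":0,"dz":0.6,"ax":0,"ay":0,"az":0},{"dx":0,"dy":0,"dz":0.3,"ax":0,"ay":0,"az":0},{"dx":0,"dy":0,"dz":0,"ax":0,"ay":0,"az":0},{"dx":0,"dy":0,"dz":0,"ax":0,"ay":0,"az":0}]'
python3 -m handwheel '[{"dx":0,"dy":0,"dz":0,"ax":0,"ay":0,"az":0},{"dx":0,"dy":0,"dz":0,"ax":0,"ay":0,"az":0},{"dx":0,"dy":0,"dz":0,"ax":0,"ay":0,"az":0},{"dx":0,"dy":0,"dz":0,"ax":0,"ay":0,"az":0},{"dx":0,"dy":0,"dz":0,"ax":0,"ay":0,"az":0},{"dx":0,"dy":0,"dz":0,"ax":0,"ay":0,"az":0},{"dx":0,"dy":0,"dz":0,"ax":0,"ay":0,"az":0}]' -1
python3 -c "
from m import *
wp('w12.png')
i=cv2.imread('pics/w12.png')[160:360,150:350];cv2.imwrite('pics/w12z.png',cv2.resize(i,None,fx=3,fy=3,interpolation=cv2.INTER_CUBIC))"
```

```text
clock: 17.15
eef_pos: [0.5644, 0.0139, 0.0934]
tool_rot: [0.691, 0.723, 0.001, 0.001]
ft_force: [0.3, -0.0, -0.2]
grip_width: 0.0619
clock: 17.85
eef_pos: [0.5621, 0.0138, 0.0952]
tool_rot: [0.691, 0.723, -0.001, -0.001]
ft_force: [-9.1, -0.3, 16.7]
grip_width: 0.0177
eye [np.float64(0.55853), np.float64(0.08815), np.float64(0.21869)] rot [np.float64(0.9886), np.float64(0.02355), np.float64(0.00326), np.float64(0.14868)]
tcp [0.5621 0.0138 0.0952] [ 0.6907  0.7231 -0.0005 -0.0004] 17.9
```

View pics/w12z.png

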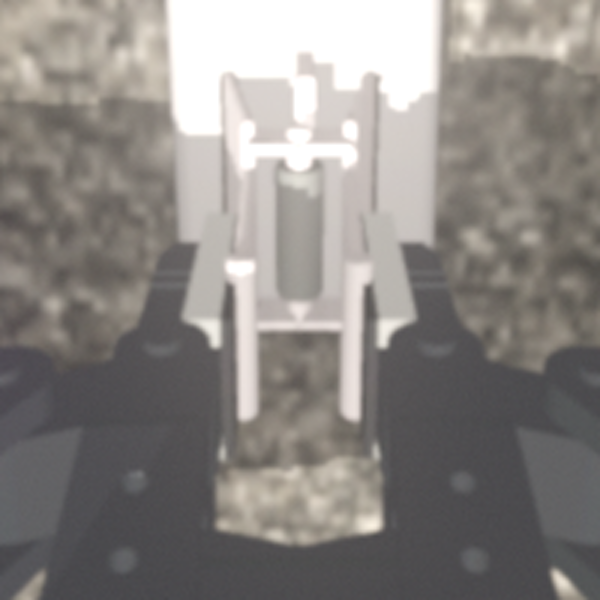

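```bash
python3 -m handwheel '[{"dx":0,"dy":0,"dz":-0.2,"ax":0,"ay":0,"az":0},{"dx":0,"dy":0,"dz":-0.3,"ax":0,"ay":0,"az":0},{"dx":0,"dy":0,"dz":-0.5,"ax":0,"ay":0,"az":0},{"dx":0,"dy":0,"dz":-1,"ax":0,"ay":0,"az":0},{"dx":0,"dy":0,"dz":-1,"ax":0,"ay":0,"az":0},{"dx":0,"dy":0,"dz":-1,"ax":0,"ay":0,"az":0},{"dx":0,"dy":0,"dz":-1,"ax":0,"ay":0,"az":0},{"dx":0,"dy":0,"dz":-1,"ax":0,"ay":0,"az":0},{"dx":0,"dy":0,"dz":-1,"ax":0,"ay":0,"az":0},{"dx":0,"dy":0,"dz":0,"ax":0,"ay":0,"az":0},{"dx":0,"dy":0,"dz":0,"ax":0,"ay":0,"az":0}]'
python3 -c "
from m import *
wp('w13.png')
i=cv2.imread('pics/w13.png')[110:360,130:380];cv2.imwrite('pics/w13z.png',cv2.resize(i,None,fx=2.4,fy=2.4,interpolation=cv2.INTER_CUBIC))
p=shot('scene','s13.png')
i=cv2.imread('pics/s13.png')[110:260,160:360];cv2.imwrite('pics/s13z.png',cv2.resize(i,None,fx=4,fy=4,interpolation=cv2.INTER_CUBIC))
"
```

```text
clock: 19.0
eef_pos: [0.564, 0.0139, 0.268]
tool_rot: [0.691, 0.723, 0.001, 0.001]
ft_force: [-1.0, -0.6, -0.4]
grip_width: 0.018
eye [np.float64(0.56006), np.float64(0.08823), np.float64(0.39153)] rot [np.float64(0.988605), np.float64(0.023348), np.float64(0.004907), np.float64(0.14863)]
tcp [0.5634 0.0139 0.2668] [ 0.6907  0.7232 -0.0002 -0.0002] 19.05
```

View pics/w13z.png

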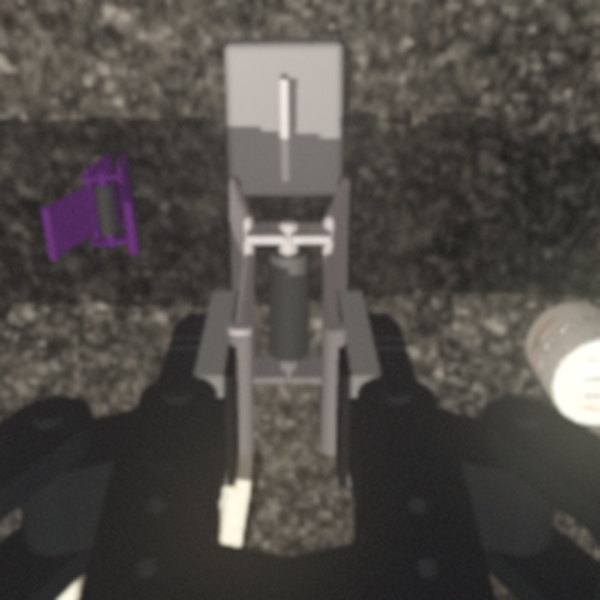

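View pics/s13z.png

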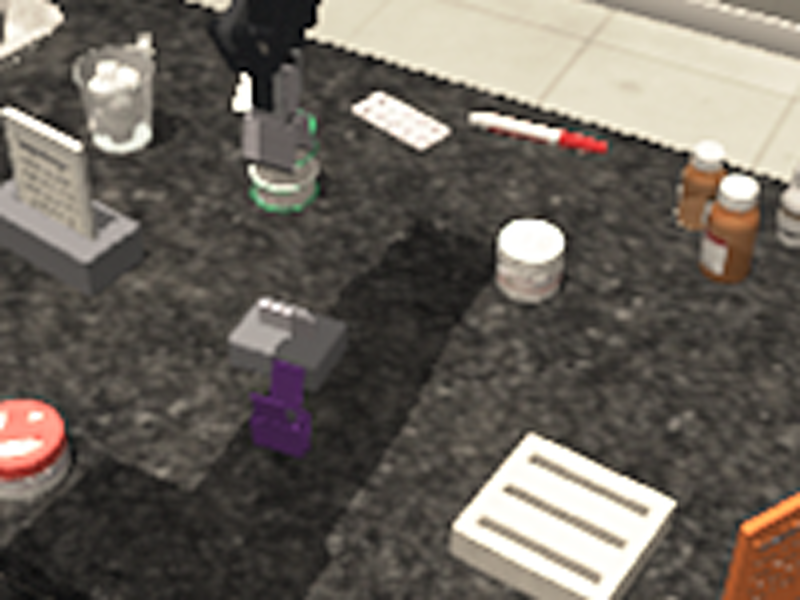

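```bash
python3 -c "
from h import *
np.set_printoptions(precision=4,suppress=True)
K=[[301.2913,0,249.2342],[0,301.2913,190.0291],[0,0,1]]
p=dict(eye=[0.56006,0.08823,0.39153],rotation=[0.988605,0.023348,0.004907,0.14863],intrinsics=K)
tc=np.array([.5637,.0139,.2672])
f=lambda x,y,dz:atz(p,(130+x/2.4,110+y/2.4),tc[2]+dz)-tc
for dz in (-.056,-.06,-.064): a,b=f(232,180,dz),f(348,180,dz);print('jawtips',a,b,(b-a)[0],(a+b)/2)
for dz in (.010,.012,.014): a,b=f(230,330,dz),f(346,330,dz);print('tails',a,b,(b-a)[0],(a+b)/2)
# tails length in y
print(f(240,455,.012),f(335,455,.012))
print('pin',f(288,232,-.024),f(288,370,-.024))
"
```

```text
jawtips [-0.0147  0.0215 -0.056 ] [ 0.0154  0.023  -0.056 ] 0.03008071919269184 [ 0.0003  0.0222 -0.056 ]
jawtips [-0.0149  0.0204 -0.06  ] [ 0.0158  0.0218 -0.06  ] 0.030747956351072414 [ 0.0004  0.0211 -0.06  ]
jawtips [-0.0152  0.0192 -0.064 ] [ 0.0162  0.0207 -0.064 ] 0.03141519350945299 [ 0.0005  0.0199 -0.064 ]
tails [-0.0103  0.0134  0.01  ] [0.0101 0.0144 0.01  ] 0.02036491297331533 [-0.0001  0.0139  0.01  ]
tails [-0.0102  0.0145  0.012 ] [0.0098 0.0154 0.012 ] 0.020008665042355545 [-0.0002  0.0149  0.012 ]
tails [-0.0101  0.0155  0.014 ] [0.0096 0.0165 0.014 ] 0.01965241711139576 [-0.0002  0.016   0.014 ]
[-0.0077 -0.0109  0.012 ] [ 0.0096 -0.0101  0.012 ]
pin [-0.0002  0.0197 -0.024 ] [ 0.0014 -0.0144 -0.024 ]
```

```bash
python3 -m handwheel '[{"dx":0,"dy":0,"dz":0,"ax":0,"ay":0,"az":0.66},{"dx":0,"dy":0,"dz":0,"ax":0,"ay":0,"az":0.67},{"dx":0.9,"dy":-0.05,"dz":0,"ax":0,"ay":0,"az":0},{"dx":1,"dy":-0.05,"dz":0,"ax":0,"ay":0,"az":0},{"dx":1,"dy":-0.05,"dz":0,"ax":0,"ay":0,"az":0},{"dx":1,"dy":-0.05,"dz":0,"ax":0,"ay":0,"az":0},{"dx":1,"dy":-0.05,"dz":0,"ax":0,"ay":0,"az":0},{"dx":1,"dy":-0.05,"dz":0,"ax":0,"ay":0,"az":0},{"dx":1,"dy":-0.05,"dz":0,"ax":0,"ay":0,"az":0},{"dx":1,"dy":-0.05,"dz":0,"ax":0,"ay":0,"az":0},{"dx":1,"dy":-0.05,"dz":0,"ax":0,"ay":0,"az":0},{"dx":0.95,"dy":-0.05,"dz":0,"ax":0,"ay":0,"az":0}]'
python3 -m handwheel '[{"dx":0,"dy":0,"dz":0,"ax":0,"ay":0,"az":0},{"dx":0,"dy":0,"dz":0,"ax":0,"ay":0,"az":0},{"dx":0,"dy":0,"dz":0,"ax":0,"ay":0,"az":0}]'
python3 -c "
from m import *
wp('w14.png')
i=cv2.imread('pics/w14.png')[110:360,130:380];cv2.imwrite('pics/w14z.png',cv2.resize(i,None,fx=2.4,fy=2.4,interpolation=cv2.INTER_CUBIC))
"
```

```text
clock: 20.3
eef_pos: [0.5883, 0.2601, 0.2652]
tool_rot: [0.759, 0.651, -0.002, -0.001]
ft_force: [0.5, -0.0, -0.9]
grip_width: 0.0181
clock: 20.6
eef_pos: [0.5886, 0.2583, 0.2663]
tool_rot: [0.759, 0.651, -0.001, -0.0]
ft_force: [0.2, 0.5, 0.0]
grip_width: 0.018
eye [np.float64(0.6), np.float64(0.33196), np.float64(0.38973)] rot [np.float64(0.985923), np.float64(-0.075263), np.float64(-0.011733), np.float64(0.14884)]
tcp [0.5887 0.2581 0.2667] [ 0.7596  0.6504 -0.0007 -0.0001] 20.65
```

View pics/w14z.png

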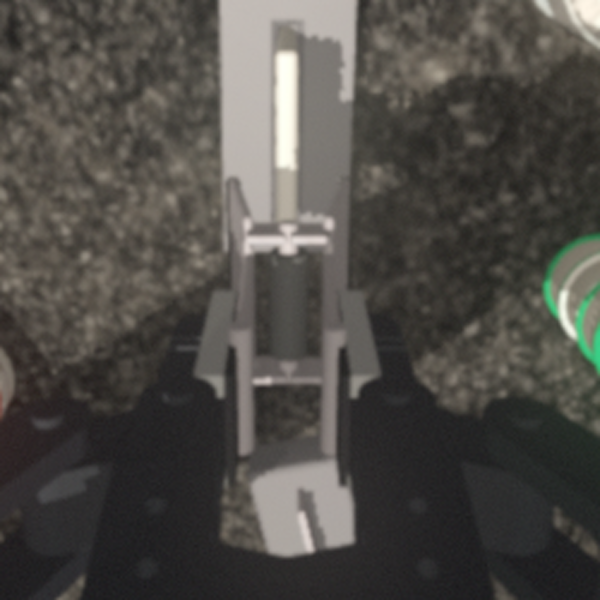

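```bash
python3 -c "
from h import *
np.set_printoptions(precision=4,suppress=True)
K=[[301.2913,0,249.2342],[0,301.2913,190.0291],[0,0,1]]
p=dict(eye=[.6,.33196,.38973],rotation=[0.985923,-0.075263,-0.011733,0.14884],intrinsics=K)
y=2*np.arctan2(.6504,.7596)-np.pi/2
tc=np.array([.5887,.2582,.2665]);R=np.array([[-np.sin(y),np.cos(y),0],[np.cos(y),np.sin(y),0],[0,0,-1]])
f=lambda x,yy,z:R@(atz(p,(130+x/2.4,110+yy/2.4),z)-tc)
print(y,'end',f(287.5,50,.128),'mid',f(286,190,.128),f(274,190,.128),f(299,190,.128))
print('jaw tips',f(232,180,tc[2]-.065),f(347,180,tc[2]-.065))
"
```

```text
-0.15458504236998505 end [0.0468 0.0002 0.1385] mid [-0.0054 -0.0003  0.1385] [-0.0055 -0.0048  0.1385] [-0.0054  0.0046  0.1385]
jaw tips [ 0.0198 -0.0149  0.065 ] [0.0199 0.0163 0.065 ]
```

```bash
python3 -m handwheel '[{"dx":0.1,"dy":-0.02,"dz":0.8,"ax":0,"ay":0,"az":0},{"dx":0,"dy":0,"dz":1,"ax":0,"ay":0,"az":0},{"dx":0,"dy":0,"dz":0.7,"ax":0,"ay":0,"az":0},{"dx":0,"dy":0,"dz":0.2,"ax":0,"ay":0,"az":0},{"dx":0,"dy":0,"dz":0,"ax":0,"ay":0,"az":0},{"dx":0,"dy":0,"dz":0,"ax":0,"ay":0,"az":0}]'
python3 -c "
from m import *
wp('w15.png')
i=cv2.imread('pics/w15.png')[110:360,130:380];cv2.imwrite('pics/w15z.png',cv2.resize(i,None,fx=2.4,fy=2.4,interpolation=cv2.INTER_CUBIC))
p=shot('scene','s15.png')
i=cv2.imread('pics/s15.png')[110:210,120:240];cv2.imwrite('pics/s15z.png',cv2.resize(i,None,fx=6,fy=6,interpolation=cv2.INTER_CUBIC))
print(p['eye'],p['rotation'])
"
```

```text
clock: 21.25
eef_pos: [0.5894, 0.2615, 0.2011]
tool_rot: [0.759, 0.651, 0.001, 0.0]
ft_force: [0.4, -0.3, 0.4]
grip_width: 0.0181
eye [np.float64(0.60042), np.float64(0.33488), np.float64(0.32464)] rot [np.float64(0.986079), np.float64(-0.075539), np.float64(-0.010101), np.float64(0.147781)]
tcp [0.5896 0.2617 0.2014] [0.7594 0.6506 0.0013 0.0004] 21.3
[-0.2032 -0.4815  0.8727] [ 0.7865 -0.4698  0.2094 -0.3417]
```

View pics/w15z.png

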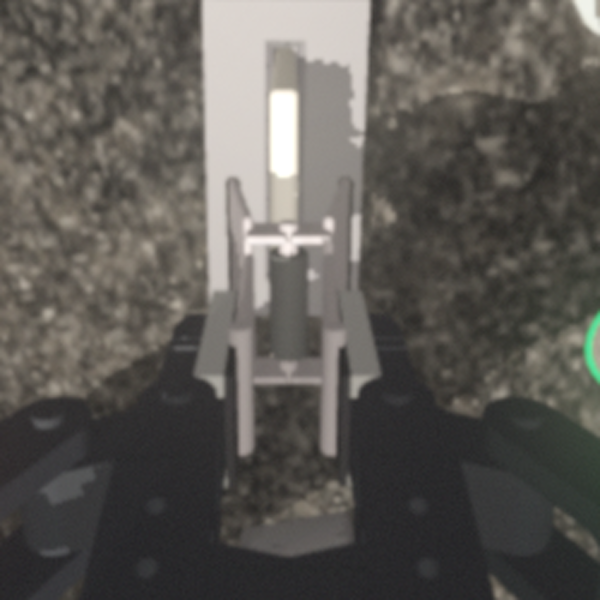

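View pics/s15z.png

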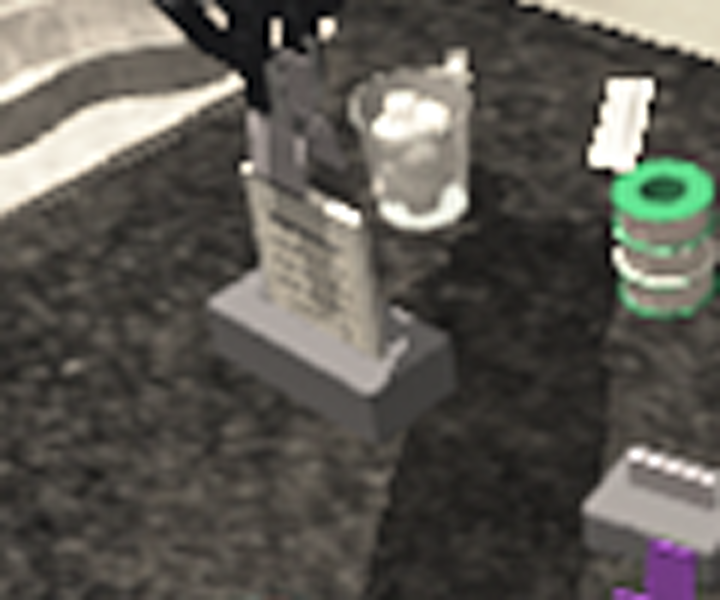

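```bash
python3 -c "
from h import *
np.set_printoptions(precision=4,suppress=True)
K=[[301.2913,0,249.2342],[0,301.2913,190.0291],[0,0,1]]
p=dict(eye=[.60042,.33488,.32464],rotation=[0.986079,-0.075539,-0.010101,0.147781],intrinsics=K)
y=2*np.arctan2(.6506,.7594)-np.pi/2
tc=np.array([.5895,.2616,.2013]);R=np.array([[-np.sin(y),np.cos(y),0],[np.cos(y),np.sin(y),0],[0,0,-1]])
f=lambda x,yy,z:R@(atz(p,(130+x/2.4,110+yy/2.4),z)-tc)
print('end',f(270,90,.128),f(298,90,.128),'near',f(271,215,.128),f(299,215,.128))
print('jaw tips',f(231,180,tc[2]-.065),f(349,180,tc[2]-.065))
"
```

```text
end [ 0.0429 -0.0043  0.0733] [0.0429 0.0033 0.0733] near [ 0.0069 -0.0042  0.0733] [0.0069 0.0038 0.0733]
jaw tips [ 0.0198 -0.0149  0.065 ] [0.0198 0.0171 0.065 ]
```

```bash
python3 -m handwheel '[{"dx":-0.04,"dy":-0.05,"dz":0,"ax":0,"ay":0,"az":0},{"dx":0,"dy":0,"dz":0.25,"ax":0,"ay":0,"az":0},{"dx":0,"dy":0,"dz":0.25,"ax":0,"ay":0,"az":0},{"dx":0,"dy":0,"dz":0.2,"ax":0,"ay":0,"az":0},{"dx":0,"dy":0,"dz":0,"ax":0,"ay":0,"az":0},{"dx":0,"dy":0,"dz":0,"ax":0,"ay":0,"az":0},{"dx":0,"dy":0,"dz":0,"ax":0,"ay":0,"az":0}]'
python3 -c "
from m import *
wp('w16.png')
i=cv2.imread('pics/w16.png')[110:360,130:380];cv2.imwrite('pics/w16z.png',cv2.resize(i,None,fx=2.4,fy=2.4,interpolation=cv2.INTER_CUBIC))
p=shot('scene','s16.png')
i=cv2.imread('pics/s16.png')[110:210,120:240];cv2.imwrite('pics/s16z.png',cv2.resize(i,None,fx=6,fy=6,interpolation=cv2.INTER_CUBIC))
o=bot.get_obs();print(o['ft_force'],o['grip_width'])
"
```

```text
clock: 22.05
eef_pos: [0.5875, 0.261, 0.1824]
tool_rot: [0.759, 0.651, 0.0, 0.0]
ft_force: [0.1, -0.2, 0.2]
grip_width: 0.018
eye [np.float64(0.59866), np.float64(0.33449), np.float64(0.30594)] rot [np.float64(0.986053), np.float64(-0.07508), np.float64(-0.010738), np.float64(0.148145)]
tcp [0.5876 0.261  0.1826] [0.7592 0.6508 0.0002 0.0001] 22.1
[-0.2646  0.0885 -1.2421] 0.01829142288454034
```

View pics/w16z.png

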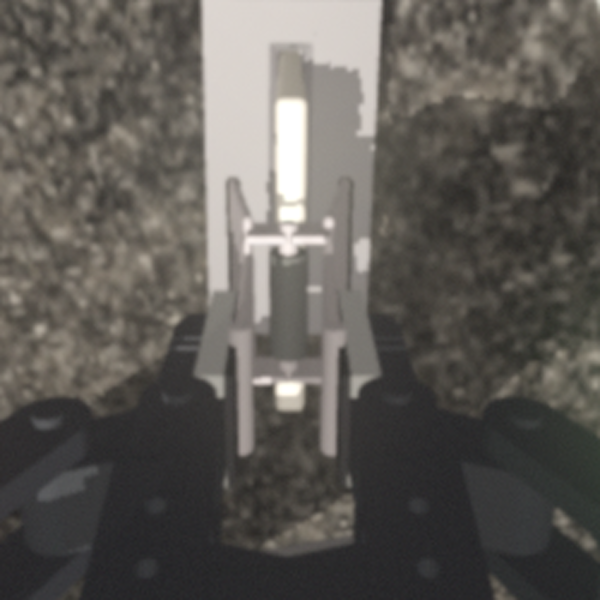

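View pics/s16z.png

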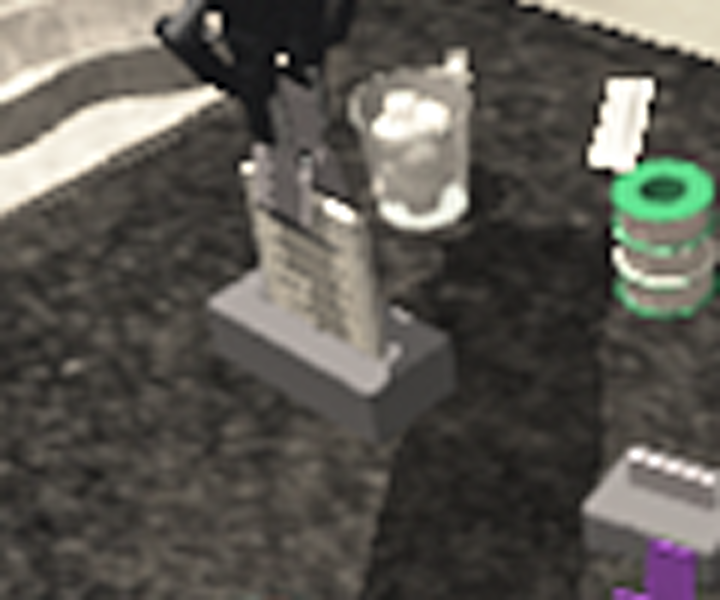

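```bash
python3 -c "
from h import *
np.set_printoptions(precision=4,suppress=True)
K=[[301.2913,0,249.2342],[0,301.2913,190.0291],[0,0,1]]
p=dict(eye=[.59866,.33449,.30594],rotation=[0.986053,-0.07508,-0.010738,0.148145],intrinsics=K)
y=2*np.arctan2(.6508,.7592)-np.pi/2
tc=np.array([.5876,.261,.1825]);R=np.array([[-np.sin(y),np.cos(y),0],[np.cos(y),np.sin(y),0],[0,0,-1]])
f=lambda x,yy,z:R@(atz(p,(130+x/2.4,110+yy/2.4),z)-tc)
print('end',f(276,98,.128),f(307,98,.128),'near',f(278,411,.128),f(303,411,.128))
print('jaw tips',f(231,179,tc[2]-.065),f(349,179,tc[2]-.065))
c=dict(eye=[-0.2032,-0.4815,0.8727],rotation=[0.7865,-0.4698,0.2094,-0.3417],intrinsics=[[386.9955,0,258.0503],[0,386.9955,191.9455],[0,0,1]])
g=lambda v:(proj(c,tc+R.T@np.array(v))[0]-[120,110])*6
print('front jaw tip pred',g([.021,-.014,.065]),g([-.021,-.014,.065]),'at .058',g([.021,-.014,.058]),g([-.021,-.014,.058]))
print('board top corners pred',g([.045,-.004,.0545]),g([-.045,-.004,.0545]))
"
python3 -c "
import cv2
i=cv2.imread('pics/s16.png')[125:160,150:190];cv2.imwrite('pics/s16y.png',cv2.resize(i,None,fx=16,fy=16,interpolation=cv2.INTER_CUBIC))"
```

```text
end [ 0.044  -0.0026  0.0545] [0.044  0.0051 0.0545] near [-0.0454 -0.0022  0.0545] [-0.0454  0.0049  0.0545]
jaw tips [ 0.0201 -0.015   0.065 ] [0.0201 0.017  0.065 ]
front jaw tip pred [258.7828 203.2079] [312.2986 230.8652] at .058 [256.7685 192.7814] [310.4571 220.3914]
board top corners pred [239.2759 163.887 ] [354.4119 222.4725]
```

View pics/s16y.png

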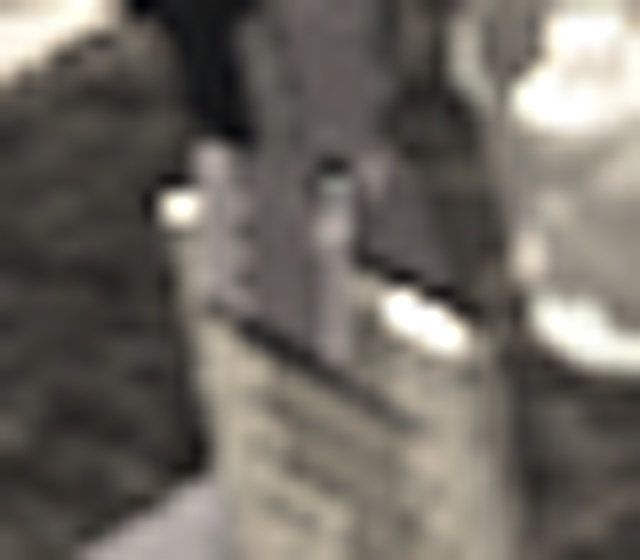

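```bash
python3 -c "
from h import *
o=bot.get_obs();print(o['joint_vel'],o['ft_force'],o['grip_width'],o['clock'])
bot.job_done()"
```

```text
[-8.24652673e-04 -3.14685877e-05 -1.16067560e-03 -8.63462602e-04
  1.04941865e-03 -8.31302354e-04] [-0.26464155  0.08852157 -1.24210488] 0.01829142288454034 22.15
the job is handed in; nothing more can be done
```

The board is fully down in the slot of the grey stand and released. The clip is off its post and held squeezed open over the middle of the board's top edge. I handed in at 22.15 s of the 61 s allowed.

**Board:** it bottomed out with 7–13 N upward force on the tool. Two wrist views then put its top edge at 0.127 m, against 0.128 m expected.

**Clip, last checks:**
- The jaws are centred on the board to about 1 mm, both across it and along its edge.
- The jaw tips are about 10 mm below the top edge, one on each side, with several millimetres clear of the board.
- Wrist force was about 1 N, which is within the sensor noise, and the arm was still.

**Disagreements:**
- The finger opening on the squeezed clip read 18 mm, against 20.5 mm expected. The camera measured about 20 mm over the tails and about 31 mm over the outsides of the jaw tips, so I took the clip as fully open.
- The yaw of the stand was -0.125 rad in the top view and -0.158 rad in the wrist view. I used the wrist value, and the board went in without resistance.

The tape, the pots, the purple clip and the orange board were not touched.

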